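# Load the numbered cooling rack in a glass studio

### The arm

A 6-joint arm with a two-finger parallel gripper is mounted at the origin on the work surface. World frame = base frame: x ahead of the robot, y to its left, z up, the work surface at z = 0. Lengths are in m, angles in degrees, forces in N, time in s.
With the tool pointing down it reaches from about 0.275 to 0.75 m from the base axis. Payload 10.2 kg.
Tool frame: the origin (TCP) lies at the very end of the fingers, on their centre line; the grasp point (between the pads) lies behind it (ctrl.pinch_z is the z of the grasp point in the tool frame, in m); z points along the fingers, y is the line along which they close (so a half turn about z gives the same grasp; the last joint's range is limited). The gripper opens to 88 mm and grips with 3 to 60 N. Pads are 18 mm wide; open, the fingers measure 123 mm over their backs; the gripper's body (75 mm by 187 mm) begins 45 mm behind the grasp point.
Start: joints at [-81.669, 17.928, 85.812, -0, 76.261, -12.8], TCP at [0.189, -0.49, 0.239] pointing down, gripper open.
Joint ranges: [-168.41, 168.41], [-55.51, 124.54], [10.69, 146.95], [-70.63, 250.63], [1, 178], [-165.06, 165.06]. Speed limits (degrees/s): [136.94, 136.94, 172.46, 180, 180, 180].

### API

Orientations are given as a 3x3 rotation matrix whose columns are the frame's x, y, z axes.
In Python, from bench import sense, eyes, ctrl gives the robot as it stands.
- The arm moves only by the shell command python3 -m pendant 'ROWS'. ROWS is JSON, a list of rows, each a list of 7 numbers: the finger opening in cm, from 0 to 8.81, then the shift along the tool's x, y, z in cm, then the turn, a rotation vector about the tool's x, y, z in units of 6 degrees (1.0 is 6 degrees). A call has 1 to 12 rows; each row shifts and turns the commanded pose from where the row before left it, along the tool's axes as they then stand; what a row does not reach is not made up. A row lasts 1/12 s, in which the tool goes at most 41.7 mm and 7.16 degrees, less where a joint would pass 70% of its speed; a pose out of reach is approached as far as the arm can. A call with a gripper value outside its range is refused whole. The fingers move at their own pace and stop on an object; the grip force is fixed at half the most. Time passes only in rows, so rows that do not move let the fingers close. It gives the time, the measured TCP pose, the force, the opening and the grip force at its end, in the units of the state.
- sense(): the state, without advancing time (a new reading comes with each control period).
- eyes.read_camera(name): name is "scene" or "top" or "wrist"; returns a dict with "pixels" (420x560x3 uint8, red, green, blue), "K" (3x3 intrinsics, pixels), "dist" ([k1, k2, p1, p2, k3] as OpenCV has them; the pictures are not rectified), "position" and "attitude" of the camera in the world; the wrist camera has in their place "hand_eye" (4x4, takes a point from camera to tool coordinates, whose origin is the TCP and whose axes are the flange's). Camera axes: x right, y down, z forward; pixel columns grow to the right and rows downward; lengths in m; the calibration is good to about 2 mm. A picture is of the moment at which its call begins: read the wrist's pose just before it. There is no depth.
- ctrl.finish_job(): hands the job in; it is judged then, once.
The state is a dict: "t": time; "joint_pos": joint angles; "dq": joint speeds; "joint_torque": joint torques, N m; "tool_pos": TCP position; "orientation": TCP orientation; "wrist_force": force on the tool from outside, world axes, zero at the start; "torque": the same for the moment, N m; "gripper_width": finger opening in m; "finger_force": force on a finger pad.
Only numpy, scipy, OpenCV 4.12 (cv2) and the standard library are available. Lean on these libraries where they do the work, as an engineer would, in place of code of your own. Each camera call takes 0.05 s, during which the arm holds its last target. There are 200 camera calls.

### The job

Fill the cooling rack in number order: first stand the amber glass flacon upright in pocket one (the block with one black stud), then stand the green flacon upright in pocket two (two studs). Set each one down on the pocket's floor and let go; do not drop it, and leave the other flacons where they are, including the one already cooling in pocket three.

Things in the scene. Friction and masses are not known exactly. Their poses are not given: they have to be found in the camera images.
- amber_center (a point): Amber (orange, see-through) glass flacon: round body 34 mm in diameter and 70 mm tall, then a shoulder, a thin neck and a ball stopper 18 mm wide, all one solid piece, 95 mm tall in all, about 110 g, standing on the table to the right. This point is its centre, on its axis and half-way up (47.5 mm over its underside); z is along its axis, to the stopper.
- green_center (a point): Green glass flacon, of the same shape, size and mass as the amber one, standing on the table to the right. This point is its centre, on its axis and half-way up (47.5 mm over its underside); z is along its axis, to the stopper.
- pocket_one (a point): Pocket one: dark block whose white strip bears ONE black stud (13 mm wide); graphite block, 94 mm along the rack by 108 mm across, its pocket being a round hole 55 mm wide and 22 mm deep with a pale floor; this point is the centre of the pocket's flat floor, 14 mm over the table (the block's rim is 36 mm over the table); z up, x along the rack, y across it, towards the white strip. The three blocks stand on the rack tray in any order, 100 mm apart along x.
- pocket_two (a point): Pocket two: the same block with TWO black studs on its white strip, in the same rack; this point is the centre of its pocket's floor, 14 mm over the table, pocket 55 mm wide and 22 mm deep, axes as for pocket one.
- pocket_three (a point): Pocket three: the same block with THREE black studs; already holds a colourless flacon. This point is the centre of its pocket's floor, axes as for pocket one.
- blue_center (a point): Blue flacon of the same shape, a bystander on the table to the right. This point is its centre, on its axis and half-way up (47.5 mm over its underside); z is along its axis, to the stopper.
- clear_center (a point): Colourless (whitish) flacon of the same shape, a bystander on the table to the right. At the start the four flacons on the table are at least 90 mm apart, centre to centre. This point is its centre, on its axis and half-way up (47.5 mm over its underside); z is along its axis, to the stopper.
- cooling_center (a point): Colourless (whitish) flacon of the same shape that already stands in pocket three, a bystander. This point is its centre, on its axis and half-way up (47.5 mm over its underside); z is along its axis, to the stopper.

How it is judged:
By the outcome, as a careful person would: the job done as asked, in the order asked, and still so for the second after the job is handed in, with the robot touching nothing.
It also fails if it takes over 64 s, if anything falls off the work surface, if the arm or the gripper's body presses on something with over 40 N, if the wrist force passes 120 N, or if a joint passes its speed limit or range.

## Working session

There is one attempt and no reset: what is moved stays moved. The work goes in short steps, Python scripts to look and compute and a shell command to move; the robot and the scene stay as the last step left them, time stands still between calls to the robot, and variables do not carry over. Pictures are saved under pics/ and viewed, at most 10 in all, crops included, and the job is handed in when it is done.

```bash
mkdir -p pics; ls; python3 - <<'E'
from bench import sense, eyes, ctrl
import cv2,json,pickle
s=sense(); print(s['t'],s['tool_pos'],s['orientation'],ctrl.pinch_z)
D={}
for n in("scene","top","wrist"):
    c=eyes.read_camera(n);D[n]=c
    cv2.imwrite(f'pics/{n}0.png',c['pixels'][:,:,::-1])
    print(n,{k:v for k,v in c.items() if k!='pixels'})
pickle.dump((s,D),open('d0.pkl','wb'))
E
```

```text
pics
0.0 [ 0.18920541 -0.48947441  0.2381978 ] [[ 9.32772264e-01  3.60466190e-01 -1.73061498e-04]
 [ 3.60466138e-01 -9.32771570e-01  1.16663776e-03]
 [ 2.59106622e-04 -1.15059015e-03 -9.99999305e-01]] -0.0187
scene {'K': array([[494.92536726,   0.        , 277.96178595],
       [  0.        , 494.92536726, 201.07113275],
       [  0.        ,   0.        ,   1.        ]]), 'dist': array([-0.08985492,  0.        ,  0.        ,  0.        ,  0.        ]), 'position': array([ 0.9115671 , -0.26643833,  0.7961436 ]), 'attitude': array([[ 0.57470143,  0.68350117, -0.45004934],
       [ 0.81833402, -0.48461729,  0.30899113],
       [-0.0069059 , -0.54586833, -0.83784251]])}
top {'K': array([[384.98029484,   0.        , 276.52216973],
       [  0.        , 384.98029484, 210.11610638],
       [  0.        ,   0.        ,   1.        ]]), 'dist': array([-0.06715714,  0.        ,  0.        ,  0.        ,  0.        ]), 'position': array([0.49730173, 0.00145094, 0.73199157]), 'attitude': array([[ 0.02279589, -0.99619764,  0.08408695],
       [-0.99913704, -0.02562248, -0.03269039],
       [ 0.03472061, -0.08326918, -0.99592205]])}
wrist {'K': array([[305.39183856,   0.        , 275.318274  ],
       [  0.        , 305.39183856, 204.87724685],
       [  0.        ,   0.        ,   1.        ]]), 'dist': array([-0.06463334,  0.        ,  0.        ,  0.        ,  0.        ]), 'hand_eye': array([[ 4.74768764e-04, -9.47406603e-01, -3.20032033e-01,
         8.40945935e-02],
       [ 9.99999883e-01,  4.79756658e-04,  6.32564269e-05,
         1.65300355e-03],
       [ 9.36079422e-05, -3.20032026e-01,  9.47406720e-01,
        -1.46562803e-01],
       [ 0.00000000e+00,  0.00000000e+00,  0.00000000e+00,
         1.00000000e+00]])}
```

View pics/top0.png

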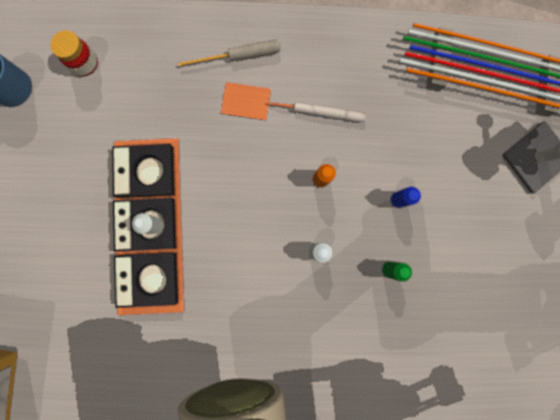

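View pics/scene0.png

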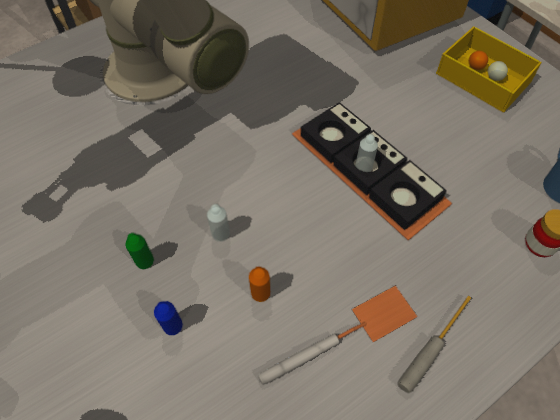

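The top view has pocket one at (149,171), pocket three (occupied) at (149,225) and pocket two at (151,279). The flacons are amber (325,174), blue (406,197), clear (321,252) and green (398,271). The scene view agrees: amber (260,284), green (139,250), and the single stud on the near block.

```bash
cat > h.py <<'E'
import numpy as np, cv2
def ray(c,uv):
    n=cv2.undistortPoints(np.array([[uv]],float),c['K'],c['dist'])[0,0]
    return c['position'],c['attitude']@np.r_[n,1]
def plane(c,uv,z):
    p,d=ray(c,uv); return p+d*(z-p[2])/d[2]
def tri(a,ua,b,ub):
    (p,d),(q,e)=ray(a,ua),ray(b,ub)
    k=np.linalg.lstsq(np.c_[d,-e],q-p,rcond=None)[0]
    A,B=p+d*k[0],q+e*k[1]; return (A+B)/2,np.linalg.norm(A-B)
def blob(m,near,r):
    m=m.astype(np.uint8); w=np.zeros_like(m); cv2.circle(w,near,r,1,-1)
    n,l,s,ce=cv2.connectedComponentsWithStats(m*w)
    i=1+np.argmax(s[1:,4]); return ce[i],s[i],l==i
def masks(im):
    h,s,v=[x.astype(int) for x in cv2.split(cv2.cvtColor(im,cv2.COLOR_RGB2HSV))]
    return dict(amber=(h>3)&(h<16)&(s>170)&(v>70),green=(h>50)&(h<75)&(s>130)&(v>30),blue=(h>108)&(h<130)&(s>150)&(v>50),pale=(v>150)&(s<90),dark=v<60)
E
python3 - <<'E'
import pickle; from h import *
s,D=pickle.load(open('d0.pkl','rb')); T,S=D['top'],D['scene']
mt,ms=masks(T['pixels']),masks(S['pixels'])
for n,a,b in(('amber',(325,174),(260,284)),('green',(398,271),(139,250)),('blue',(406,197),(168,318))):
    x,sx,_=blob(mt[n],a,28); y,sy,_=blob(ms[n],b,35)
    print(n,x,sx,y,sy,tri(T,x,S,y))
for n,a,b in(('one',(149,171),(404,197)),('two',(151,279),(332,134))):
    x,sx,_=blob(mt['pale'],a,18);y,sy,_=blob(ms['pale'],b,17)
    print(n,x,sx,plane(T,x,.025),y,sy,plane(S,y,.025))
E
```

```text
amber [323.82789318 175.00593472] [313 165  22  21 337] [259.42639594 283.70389171] [249 267  21  35 591] (array([ 0.62183797, -0.1062355 ,  0.04227905]), np.float64(0.0005402467601184742))
green [397.05583756 270.77664975] [383 263  28  18 394] [138.92879747 250.67405063] [126 233  28  36 632] (array([ 0.45086755, -0.24242566,  0.0410886 ]), np.float64(0.0001794030068830266))
blue [405.7421875 196.828125 ] [392 187  28  20 384] [167.77020602 317.61806656] [154 302  28  33 631] (array([ 0.58620748, -0.25872634,  0.04176028]), np.float64(0.0001552139106131474))
one [148.47085202 171.06950673] [138 159  23  26 446] [0.62349361 0.2173077  0.025     ] [403.36996337 196.71794872] [393 189  22  16 273] [0.62554938 0.21563772 0.025     ]
two [151.62075848 278.50898204] [140 265  25  28 501] [0.42673656 0.20197519 0.025     ] [331.4973545  133.89417989] [322 128  21  13 189] [0.42652051 0.20142343 0.025     ]
```

```bash
cat > go.py <<'E'
# usage: go.py x y z [yaw] -> remaining shift in tool cm and turn in units
import sys,numpy as np
from bench import sense
s=sense(); R=np.array(s['orientation']); g=np.array([float(v) for v in sys.argv[1:4]])
yaw=np.degrees(np.arctan2(R[1,0],R[0,0]))
print('t',s['t'],'pos',np.round(s['tool_pos'],4),'yaw',round(yaw,2),'tilt',np.round(R[:2,2],4),'w',s['gripper_width'],'F',np.round(s['wrist_force'],1),'ff',s['finger_force'],'j6',s['joint_pos'][5])
print('shift cm',np.round(R.T@(g-s['tool_pos'])*100,2),'turn about tool z',round((yaw-4.2)/6,2))
E
python3 -m pendant '[[7,0,0,0,0,0,0.94],[7,0,0,0,0,0,0.94],[7,0,0,0,0,0,0.94],[7,0,0,0,0,0,0]]'; python3 go.py 0.622 -0.106 0.16
```

```text
t: 0.48
tool_pos: [0.1892, -0.4896, 0.2385]
orientation: [[0.998, 0.07, -0.0], [0.07, -0.998, 0.001], [-0.0, -0.001, -1.0]]
wrist_force: [-0.3, 0.0, -0.3]
gripper_width: 0.0699
finger_force: 0.0
t 0.4833 pos [ 0.1892 -0.4896  0.2385] yaw 4.01 tilt [-0.0001  0.0005] w 0.06992355744151067 F [-0.3  0.  -0.3] ff 0.0 j6 4.317686539268216
shift cm [ 45.86 -35.23   7.87] turn about tool z -0.03
```

```bash
python3 -m pendant '[[7,1,-0.8,0,0,0,0],[7,2,-1.5,0,0,0,0],[7,2.5,-1.9,0,0,0,0],[7,2.5,-1.9,0,0,0,0],[7,2.5,-1.9,0,0,0,0],[7,2.5,-1.9,0,0,0,0],[7,2.5,-1.9,0,0,0,0],[7,2.5,-1.9,0,0,0,0],[7,2.5,-1.9,0,0,0,0],[7,2.5,-1.9,0,0,0,0],[7,2.5,-1.9,0,0,0,0],[7,2.5,-1.9,0,0,0,0]]' >/dev/null; python3 -m pendant '[[7,2.5,-1.9,0.5,0,0,0],[7,2.5,-1.9,1,0,0,0],[7,2.5,-1.9,1,0,0,0],[7,2.5,-1.9,1,0,0,0],[7,2.5,-1.9,1,0,0,0],[7,2.4,-1.9,1,0,0,0],[7,2,-1.5,1,0,0,0],[7,1,-0.6,1,0,0,0],[7,0,0,0.4,0,0,0],[7,0,0,0,0,0,0],[7,0,0,0,0,0,0]]'>/dev/null;  python3 go.py 0.622 -0.106 0.037
python3 - <<'E'
from h import *; from bench import eyes,sense
s=sense();c=eyes.read_camera('wrist');R=np.array(s['orientation']);H=c['hand_eye']
c['position']=np.array(s['tool_pos'])+R@H[:3,3];c['attitude']=R@H[:3,:3]
cv2.imwrite('pics/w1.png',c['pixels'][:,:,::-1])
p=c['attitude'].T@(np.array([.622,-.106,.042])-c['position']);print(cv2.projectPoints(p[None],np.zeros(3),np.zeros(3),c['K'],c['dist'])[0])
E
```

```text
t 2.4 pos [ 0.6209 -0.1092  0.16  ] yaw 4.26 tilt [-0.0003 -0.0001] w 0.07017227241968364 F [-0.3  0.4 -0.6] ff 0.0 j6 65.14381042877032
shift cm [ 0.14 -0.31 12.3 ] turn about tool z 0.01
[[[270.3100001  198.40600289]]]
```

View pics/w1.png

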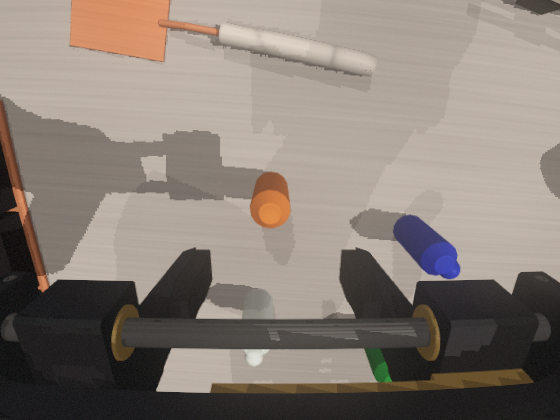

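The wrist view shows amber centred at about (270,199), which matches the predicted (270,198). I'll descend and grip.

```bash
python3 -m pendant '[[7,0.1,-0.3,1,0,0,0],[7,0,0,1.5,0,0,0],[7,0,0,2,0,0,0],[7,0,0,2,0,0,0],[7,0,0,2,0,0,0],[7,0,0,1.5,0,0,0],[7,0,0,1.2,0,0,0],[7,0,0,0.8,0,0,0],[7,0,0,0.3,0,0,0],[7,0,0,0,0,0,0],[7,0,0,0,0,0,0]]' >/dev/null;  python3 go.py 0.622 -0.106 0.037
python3 -m pendant '[[2,0,0,0,0,0,0],[2,0,0,0,0,0,0],[2,0,0,0,0,0,0],[2,0,0,0,0,0,0],[2,0,0,0,0,0,0],[2,0,0,0,0,0,0],[2,0,0,0,0,0,0],[2,0,0,0,0,0,0]]'
```

```text
t 3.3667 pos [ 0.6226 -0.1061  0.0375] yaw 4.21 tilt [ 0.0012 -0.0004] w 0.06998634401448224 F [-0.4 -0.2  1. ] ff 0.0 j6 65.51224321846307
shift cm [-0.06 -0.01  0.05] turn about tool z 0.0
t: 4.03
tool_pos: [0.6223, -0.1058, 0.0368]
orientation: [[0.997, 0.073, 0.0], [0.073, -0.997, 0.0], [0.0, -0.0, -1.0]]
wrist_force: [0.2, 0.4, 1.5]
gripper_width: 0.0336
finger_force: 29.9
```

```bash
python3 -m pendant '[[2,0,0,-0.5,0,0,0],[2,0,0,-1.2,0,0,0],[2,0,0,-2,0,0,0],[2,0,0,-2,0,0,0],[2,0,0,-2,0,0,0],[2,0,-0.5,-1.5,0,0,0],[2,0.1,-1.2,-0.8,0,0,0],[2,0.2,-2,0,0,0,0],[2,0.2,-2.5,0,0,0,0],[2,0.2,-2.5,0,0,0,0],[2,0.2,-2.5,0,0,0,0],[2,0.2,-2.5,0,0,0,0]]'
python3 -m pendant '[[2,0.2,-2.5,0,0,0,0],[2,0.2,-2.5,0,0,0,0],[2,0.2,-2.5,0,0,0,0],[2,0.2,-2.5,0,0,0,0],[2,0.2,-2.5,0,0,0,0],[2,0.2,-2.4,0,0,0,0],[2,0.2,-2,0,0,0,0],[2,0.2,-1.2,0,0,0,0],[2,0,-0.5,0,0,0,0],[2,0,0,0,0,0,0],[2,0,0,0,0,0,0]]' >/dev/null;  python3 go.py 0.6245 0.2165 0.052
python3 - <<'E'
from bench import eyes; import cv2,numpy as np
a=eyes.read_camera('wrist')['pixels'];b=eyes.read_camera('scene')['pixels'][60:340,250:]
b=cv2.resize(b,(400,361));cv2.imwrite('pics/w2.png',np.vstack([a[:,:400][-239:],b])[:,:,::-1])
E
```

```text
t: 5.03
tool_pos: [0.6227, 0.0335, 0.1369]
orientation: [[0.997, 0.074, -0.0], [0.074, -0.997, 0.0], [-0.0, -0.0, -1.0]]
wrist_force: [0.5, -0.3, -1.2]
gripper_width: 0.0334
finger_force: 29.9
t 5.95 pos [0.6254 0.2176 0.1367] yaw 4.19 tilt [-0.0002 -0.0004] w 0.03302889881037379 F [-0.3 -0.  -0.2] ff 29.861266447696835 j6 94.88660030720939
shift cm [-0.1   0.1   8.47] turn about tool z -0.0
```

View pics/w2.png

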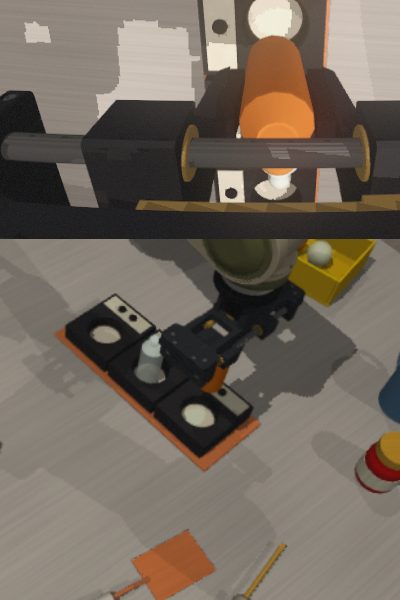

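The wrist view shows the flacon upright in the grip, with the one-stud pocket straight ahead at crop (275,18), as expected for something below it. I'll check it numerically before lowering.

```bash
cat > wr.py <<'E'
from h import *; from bench import eyes,sense
def wrist():
    s=sense();c=eyes.read_camera('wrist');R=np.array(s['orientation']);H=c['hand_eye']
    c['position']=np.array(s['tool_pos'])+R@H[:3,3];c['attitude']=R@H[:3,:3];return c
def proj(c,P):
    p=c['attitude'].T@(np.array(P)-c['position']);return cv2.projectPoints(p[None],np.zeros(3),np.zeros(3),c['K'],c['dist'])[0].ravel()
E
python3 - <<'E'
from wr import *
c=wrist();m=masks(c['pixels'])
print(proj(c,[.6245,.2165,.025]))
x,sx,_=blob(m['pale'],(275,199),34);print(x,sx,plane(c,x,.025))
# rim level (hole) from left/right extents
for k in(.014,.036):print(plane(c,(sx[0],x[1]),k),plane(c,(sx[0]+sx[2],x[1]),k),plane(c,(x[0],sx[1]),k))
E
```

```text
[274.30508104 203.17836619]
[274.00808081 197.35858586] [ 248  175   54   46 1980] [0.62989668 0.21715107 0.025     ]
[0.6247443 0.2409097 0.014    ] [0.62836405 0.19116223 0.014     ] [0.6475378  0.21845449 0.014     ]
[0.63171169 0.23935615 0.036     ] [0.63503574 0.1936725  0.036     ] [0.65264321 0.21873528 0.036     ]
```

Rim edge gives x≈0.625, y≈0.2165, so it agrees. Lowering.

```bash
python3 -m pendant '[[2,-0.05,0.1,0.5,0,0,0],[2,0,0,1,0,0,0],[2,0,0,1.5,0,0,0],[2,0,0,1.5,0,0,0],[2,0,0,1.3,0,0,0],[2,0,0,1,0,0,0],[2,0,0,0.7,0,0,0],[2,0,0,0.4,0,0,0],[2,0,0,0.3,0,0,0],[2,0,0,0,0,0,0],[2,0,0,0,0,0,0]]' >/dev/null;  python3 go.py 0.6245 0.2165 0.0508
python3 -m pendant '[[2,0,0,0.1,0,0,0],[2,0,0,0,0,0,0],[2,0,0,0,0,0,0]]'
```

```text
t 7.0167 pos [0.6253 0.2172 0.0552] yaw 4.21 tilt [0.0008 0.0002] w 0.03269821205885481 F [-0.2 -0.6 -1.2] ff 29.861313812434673 j6 94.82654280146687
shift cm [-0.08  0.07  0.44] turn about tool z 0.0
t: 7.27
tool_pos: [0.6251, 0.2172, 0.054]
orientation: [[0.997, 0.073, 0.0], [0.073, -0.997, 0.0], [0.0, -0.0, -1.0]]
wrist_force: [0.5, 0.3, -1.7]
gripper_width: 0.0334
finger_force: 29.9
```

```bash
python3 -m pendant '[[2,0,0,0.1,0,0,0],[2,0,0,0.1,0,0,0],[2,0,0,0,0,0,0]]'|sed -n '2p;4p'
python3 -m pendant '[[2,0,0,0.05,0,0,0],[2,0,0,0,0,0,0],[2,0,0,0,0,0,0]]'|sed -n '2p;4p'
python3 -m pendant '[[2,0,0,0.05,0,0,0],[2,0,0,0,0,0,0],[2,0,0,0,0,0,0]]'|sed -n '2p;4p'
```

```text
tool_pos: [0.6249, 0.2171, 0.0515]
wrist_force: [0.3, 0.9, -1.1]
tool_pos: [0.625, 0.2172, 0.0512]
wrist_force: [0.1, 0.2, -1.0]
tool_pos: [0.6251, 0.2172, 0.0508]
wrist_force: [0.4, 0.0, -0.3]
```

```bash
for i in 1; do python3 -m pendant '[[2,0,0,0.05,0,0,0],[2,0,0,0,0,0,0],[2,0,0,0,0,0,0]]'|sed -n '2p;4p'; done
python3 -m pendant '[[2,0,0,0.05,0,0,0],[2,0,0,0,0,0,0],[2,0,0,0,0,0,0]]'|sed -n '2p;4p'
```

```text
tool_pos: [0.6253, 0.2172, 0.0508]
wrist_force: [-1.3, -0.6, 4.6]
tool_pos: [0.6254, 0.2173, 0.0507]
wrist_force: [-1.8, 0.3, 7.9]
```

Contact confirmed at z=0.0508, with force rising to 8 N. I'll release, then rise.

```bash
python3 -m pendant '[[4,0,0,-0.05,0,0,0],[4.5,0,0,0,0,0,0],[5,0,0,0,0,0,0],[6,0,0,0,0,0,0],[7,0,0,0,0,0,0],[7,0,0,0,0,0,0],[7,0,0,0,0,0,0]]'
python3 -m pendant '[[7,0,0,-0.5,0,0,0],[7,0,0,-1,0,0,0],[7,0,0,-2,0,0,0],[7,0,0,-2.5,0,0,0],[7,0,0,-3,0,0,0],[7,0,0,-2,0,0,0],[7,0,0,-1,0,0,0],[7,0,0,0,0,0,0]]'>/dev/null
python3 go.py 0.451 -0.2425 0.16; python3 - <<'E'
from bench import eyes; import cv2
cv2.imwrite('pics/w3.png',eyes.read_camera('wrist')['pixels'][:,:,::-1])
E
```

```text
t: 9.1
tool_pos: [0.625, 0.2172, 0.0501]
orientation: [[0.997, 0.073, -0.0], [0.073, -0.997, -0.0], [-0.0, -0.0, -1.0]]
wrist_force: [-0.1, 0.7, 0.1]
gripper_width: 0.0698
finger_force: 0.0
t 9.7667 pos [0.6259 0.2174 0.1733] yaw 4.21 tilt [0.0048 0.0008] w 0.07021272118606789 F [ 0.1  0.4 -1. ] ff 0.0 j6 94.82831303243114
shift cm [-20.82  44.58   1.21] turn about tool z 0.0
```

View pics/w3.png

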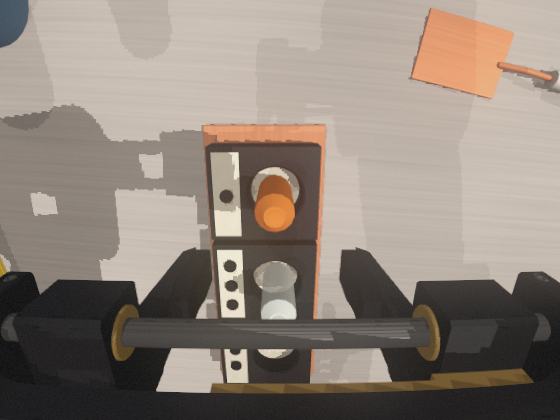

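Amber stands upright in the one-stud pocket (its base near (273,185)). Next is green.

```bash
python3 -m pendant '[[7,-0.4,0.8,0,0,0,0],[7,-0.8,1.8,0,0,0,0],[7,-1.2,2.6,0,0,0,0],[7,-1.4,3,0,0,0,0],[7,-1.4,3,0,0,0,0],[7,-1.4,3,0,0,0,0],[7,-1.4,3,0,0,0,0],[7,-1.4,3,0,0,0,0],[7,-1.4,3,0,0,0,0],[7,-1.4,3,0,0,0,0],[7,-1.4,3,0,0,0,0],[7,-1.4,3,0,0,0,0]]' >/dev/null; python3 -m pendant '[[7,-1.4,3,0,0,0,0],[7,-1.4,3,0,0,0,0],[7,-1.4,2.8,0.4,0,0,0],[7,-1.2,2,0.6,0,0,0],[7,-0.6,1,0.2,0,0,0],[7,0,0,0,0,0,0],[7,0,0,0,0,0,0]]'>/dev/null;  python3 go.py 0.451 -0.2425 0.037
python3 - <<'E'
from wr import *
c=wrist();m=masks(c['pixels']);p=proj(c,[.451,-.2425,.042]);print(p)
x,sx,_=blob(m['green'],tuple(int(v) for v in p),70);print(x,sx)
E
```

```text
t 11.4 pos [ 0.4476 -0.2365  0.1576] yaw 4.17 tilt [-0.001   0.0013] w 0.07019118964887072 F [0.1 0.3 0.4] ff 0.0 j6 44.687380845167326
shift cm [ 0.31  0.64 12.06] turn about tool z -0.01
[280.85410765 197.4058215 ]
[278.4 215.4] [278 214   2   4   5]
```

```bash
python3 - <<'E'
from wr import *
c=wrist();im=c['pixels'];i=im.astype(int);m=(i[...,1]-i[...,0]>20)&(i[...,1]-i[...,2]>15)
print(im[198,281],proj(c,[.451,-.2425,.042]))
print(blob(m,(281,197),70)[:2]);cv2.imwrite('pics/w4.png',im[:,:,::-1])
E
```

```text
[ 66 127  67] [281.21377861 197.86088882]
(array([281.18707865, 199.67752809]), array([ 262,  171,   40,   56, 1780], dtype=int32))
```

View pics/w4.png

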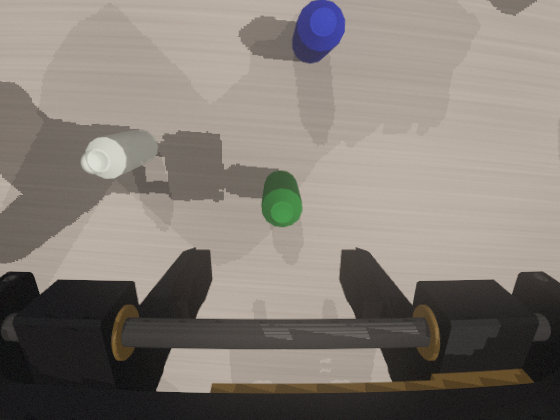

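Green is at (281,199), where the projection put it (281,198), and nothing is near the fingers. Descend and grip.

```bash
python3 -m pendant '[[7,0.15,0.3,1,0,0,0],[7,0.15,0.35,1.5,0,0,0],[7,0,0,2,0,0,0],[7,0,0,2,0,0,0],[7,0,0,2,0,0,0],[7,0,0,1.5,0,0,0],[7,0,0,1,0,0,0],[7,0,0,0.7,0,0,0],[7,0,0,0.3,0,0,0],[7,0,0,0,0,0,0],[7,0,0,0,0,0,0]]' >/dev/null;  python3 go.py 0.451 -0.2425 0.037
python3 -m pendant '[[2,0,0,0,0,0,0],[2,0,0,0,0,0,0],[2,0,0,0,0,0,0],[2,0,0,0,0,0,0],[2,0,0,0,0,0,0],[2,0,0,0,0,0,0],[2,0,0,0,0,0,0],[2,0,0,0,0,0,0]]'
```

```text
t 12.4167 pos [ 0.4517 -0.2434  0.0387] yaw 4.22 tilt [ 0.0007 -0.0006] w 0.06990696160310705 F [-0.3  0.   0.2] ff 0.0 j6 44.35602931302295
shift cm [-0.07 -0.1   0.17] turn about tool z 0.0
t: 13.08
tool_pos: [0.4514, -0.2433, 0.0383]
orientation: [[0.997, 0.073, 0.0], [0.073, -0.997, 0.0], [0.0, -0.0, -1.0]]
wrist_force: [1.1, 0.7, 0.7]
gripper_width: 0.0336
finger_force: 29.6
```

```bash
python3 -m pendant '[[2,0,0,-0.5,0,0,0],[2,0,0,-1.5,0,0,0],[2,0,0,-2.5,0,0,0],[2,0,0,-2.5,0,0,0],[2,0,0,-2.5,0,0,0],[2,0,-0.5,-1.5,0,0,0],[2,0,-1.2,-1,0,0,0],[2,0,-2,0,0,0,0],[2,0,-2.5,0,0,0,0],[2,0,-3,0,0,0,0],[2,0,-3,0,0,0,0],[2,0,-3,0,0,0,0]]' >/dev/null
python3 -m pendant '[[2,0.1,-3,0,0,0,0],[2,0.1,-3,0,0,0,0],[2,0.1,-3,0,0,0,0],[2,0.1,-3,0,0,0,0],[2,0.1,-3,0,0,0,0],[2,0.1,-3,0,0,0,0],[2,0.1,-3,0,0,0,0],[2,0.1,-3,0,0,0,0],[2,0,-2.5,0,0,0,0],[2,0,-1.6,0,0,0,0],[2,0,-0.8,0,0,0,0],[2,0,0,0,0,0,0]]' >/dev/null
python3 -m pendant '[[2,0,0,0,0,0,0]]'>/dev/null;  python3 go.py 0.4266 0.2017 0.0563
python3 - <<'E'
from wr import *
c=wrist();m=masks(c['pixels']);p=proj(c,[.4266,.2017,.025]);print(p)
x,sx,_=blob(m['pale'],tuple(int(v) for v in p),34);print(x,sx,plane(c,x,.025),plane(c,(x[0],sx[1]),.036))
cv2.imwrite('pics/w5.png',c['pixels'][:,:,::-1])
E
```

```text
t 15.1667 pos [0.4266 0.1968 0.158 ] yaw 4.25 tilt [-0.0006 -0.0004] w 0.03347850241228852 F [ 1.5 -1.2 -1.6] ff 29.58231646567583 j6 96.20831310711054
shift cm [ 0.04 -0.49 10.17] turn about tool z 0.01
[268.68770398 194.65530671]
[268.36125934 192.12379936] [ 244  169   51   48 1874] [0.42908996 0.20218066 0.025     ] [0.45378948 0.20361596 0.036     ]
```

View pics/w5.png

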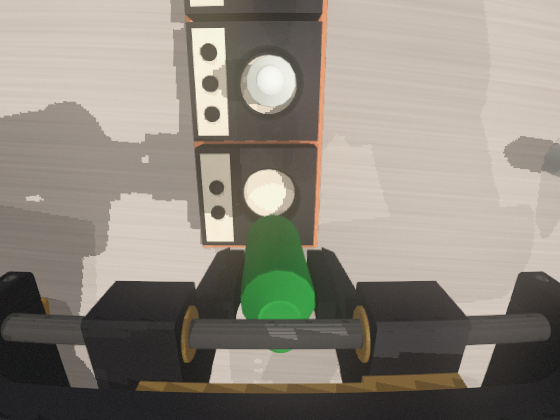

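The two-stud pocket is at (268,192), as predicted (269,195). Green hangs upright and the cooling flacon at (270,82) is clear. Lowering.

```bash
python3 -m pendant '[[2,0,-0.3,0.5,0,0,0],[2,0,-0.2,1.2,0,0,0],[2,0,0,1.8,0,0,0],[2,0,0,1.8,0,0,0],[2,0,0,1.6,0,0,0],[2,0,0,1.2,0,0,0],[2,0,0,0.9,0,0,0],[2,0,0,0.6,0,0,0],[2,0,0,0.3,0,0,0],[2,0,0,0,0,0,0],[2,0,0,0,0,0,0]]' >/dev/null;  python3 go.py 0.4266 0.2017 0.0523
python3 -m pendant '[[2,0,0,0.1,0,0,0],[2,0,0,0.1,0,0,0],[2,0,0,0,0,0,0],[2,0,0,0,0,0,0]]'|sed -n '2p;4p'
```

```text
t 16.1333 pos [0.4269 0.202  0.0596] yaw 4.2 tilt [0.0007 0.0001] w 0.033217869397527404 F [ 0.7 -0.2 -1.1] ff 29.582292214035988 j6 96.8740044116431
shift cm [-0.03  0.03  0.73] turn about tool z -0.0
tool_pos: [0.4267, 0.2021, 0.0574]
wrist_force: [0.7, 0.0, 0.1]
```

```bash
python3 -m pendant '[[2,0,0,0.1,0,0,0],[2,0,0,0.1,0,0,0],[2,0,0,0.1,0,0,0],[2,0,0,0,0,0,0],[2,0,0,0,0,0,0]]'|sed -n '2p;4p'
python3 -m pendant '[[2,0,0,0.1,0,0,0],[2,0,0,0.05,0,0,0],[2,0,0,0,0,0,0],[2,0,0,0,0,0,0]]'|sed -n '2p;4p'
python3 -m pendant '[[2,0,0,0.05,0,0,0],[2,0,0,0,0,0,0],[2,0,0,0,0,0,0]]'|sed -n '2p;4p'
```

```text
tool_pos: [0.4265, 0.202, 0.0541]
wrist_force: [0.4, 0.5, -0.2]
tool_pos: [0.4266, 0.2021, 0.0527]
wrist_force: [-0.5, 0.3, -0.6]
tool_pos: [0.4267, 0.2021, 0.0523]
wrist_force: [0.5, 0.2, 0.1]
```

```bash
python3 -m pendant '[[2,0,0,0.05,0,0,0],[2,0,0,0,0,0,0],[2,0,0,0,0,0,0]]'|sed -n '2p;4p'
python3 -m pendant '[[2,0,0,0.05,0,0,0],[2,0,0,0,0,0,0],[2,0,0,0,0,0,0]]'|sed -n '2p;4p'
```

```text
tool_pos: [0.4269, 0.2022, 0.0521]
wrist_force: [-1.0, 0.9, 5.7]
tool_pos: [0.4272, 0.2023, 0.0521]
wrist_force: [-1.1, 0.3, 10.5]
```

Contact. Release and rise.

```bash
python3 -m pendant '[[4,0,0,-0.08,0,0,0],[4.5,0,0,0,0,0,0],[5,0,0,0,0,0,0],[6,0,0,0,0,0,0],[7,0,0,0,0,0,0],[7,0,0,0,0,0,0],[7,0,0,0,0,0,0]]'|tail -3
python3 -m pendant '[[7,0,0,-0.5,0,0,0],[7,0,0,-1,0,0,0],[7,0,0,-2,0,0,0],[7,0,0,-2.5,0,0,0],[7,0,0,-3,0,0,0],[7,0,0,-2,0,0,0],[7,0,0,-1,0,0,0],[7,0,0,0,0,0,0]]'>/dev/null
python3 -m pendant '[[7,-0.5,0.5,-0.5,0,0,0],[7,-0.5,1.5,-1,0,0,0],[7,0,2.5,-1,0,0,0],[7,0,3,-1,0,0,0],[7,0,3,0,0,0,0],[7,0,3,0,0,0,0],[7,0,2.5,0,0,0,0],[7,0,1.5,0,0,0,0],[7,0,0.5,0,0,0,0],[7,0,0,0,0,0,0],[7,0,0,0,0,0,0]]'
python3 - <<'E'
from bench import eyes; import cv2,numpy as np
a=eyes.read_camera('top')['pixels'][80:330,60:460];b=eyes.read_camera('scene')['pixels']
cv2.imwrite('pics/end.png',np.vstack([a,cv2.resize(b,(400,300))])[:,:,::-1])
E
```

```text
wrist_force: [-0.1, -0.1, 0.7]
gripper_width: 0.0698
finger_force: 0.0
t: 20.13
tool_pos: [0.4294, 0.0223, 0.2067]
orientation: [[0.997, 0.073, -0.001], [0.073, -0.997, 0.0], [-0.001, -0.001, -1.0]]
wrist_force: [0.7, 0.3, -0.4]
gripper_width: 0.0697
finger_force: 0.0
```

View pics/end.png

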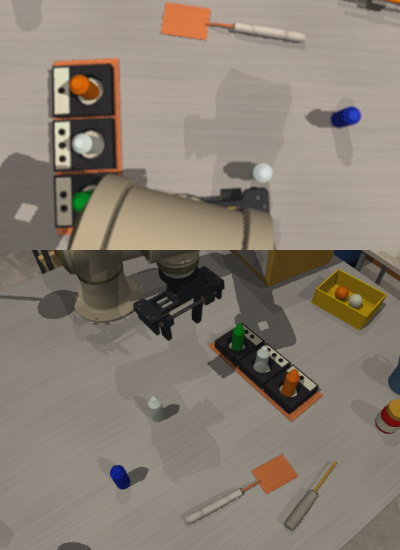

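The final views show amber in pocket one, green in pocket two and the cooling flacon in pocket three, all upright. Blue and clear haven't been disturbed, and the gripper is clear of everything.

```bash
python3 -c "
from bench import ctrl; print(ctrl.finish_job())"
```

```text
the job is handed in; nothing more can be done
None
```

The amber flacon stands upright in pocket one and the green one in pocket two, placed in that order and set down gently; the other flacons are where they were, and the job was handed in at about 20 s.

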